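# Check a mobile clamp's thread with a pitch gauge leaf

## Robot

A 7-joint arm with a two-finger parallel gripper is mounted at the origin on the work surface. World frame = base frame: x ahead of the robot, y to its left, z up, the work surface at z = 0. Lengths are in m, angles in rad, forces in N, time in s.
With the tool pointing down it reaches from about 0.425 to 0.925 m from the base axis. Payload 6.8 kg.
Tool frame: the origin (TCP) lies on the centre line of the jaws, within the pads' length; the fingertips stand 14 mm ahead of it and the grasp point (between the pads) lies 5 mm behind it (r.nose_length is the distance from the TCP to the fingertips, in m); z points along the fingers, y is the direction in which the jaws open and shut (so a half turn about z gives the same grasp; the last joint's range is limited). The gripper opens to 85 mm and grips with 20 to 120 N. Pads are 22 mm wide; open, the fingers measure 114 mm over their backs; the gripper's body (76 mm by 85 mm) begins 54 mm behind the grasp point. The pads swing forward as they close: fully open they stand 13 mm farther back than shut.
Start: joints at [-1.355, 0.477, 0.022, 1.555, -0.011, 1.109, -0.083], TCP at [0.215, 0.64, 0.245] pointing down, gripper open.
Joint ranges: [-2.96, 2.96], [-0.34, 2.1], [-1.41, 1.46], [0.24, 2.44], [-1.37, 4.51], [0.17, 1.92], [-2.96, 2.96]. Speed limits (rad/s): [2.39, 2.39, 3.14, 3.14, 3.14, 3.14, 3.14].

## Interface

Orientations are given as a rotation vector (axis times angle).
In Python, from bench import r, imaging, look_for, outline_of gives the robot as it stands. The module is installed in compiled form; this text tells all that it offers.
- The arm moves only by the tool carry_out, never from a script. Its arguments are lists of equal length, an entry for each row: "offset": the shift along the tool's x, y, z as a fraction of full scale, a list of three; "turn": the turn, a rotation vector about the tool's x, y, z as a fraction of full scale, a list of three. A call has 1 to 8 rows; each row is the pose to reach, as a shift and turn from the pose commanded when the call began, along the tool's axes at that moment; what a row does not reach only later rows make up. Full scale, the value 1, is 0.5 m for a shift and 1.5 rad for a turn. A row lasts 1/10 s, in which the tool goes at most 50 mm and 8.59 degrees, less where a joint would pass 70% of its speed; a pose out of reach is approached as far as the arm can. A call with a number of a shift or a turn outside -1 to 1 is refused whole. A call with a gripper value outside its range is refused whole. "hand" is the closure, from 0 (fully open) to 1 (shut), set as the call begins (left out, the last holds). The fingers move at their own pace and stop on an object; "force" is the grip in N (left out, the last holds). Time passes only in rows, so rows that repeat a pose let the fingers close. It gives the time, the measured TCP pose, the force and the opening at its end, in the units of the state.
- r.get_obs(): the state, without advancing time (a new reading comes with each control period).
- imaging.grab_frame(name): name is "scene" or "top"; returns a dict with "pixels" (384x512x3 uint8, red, green, blue), "fx", "fy", "cx", "cy" (pixels), "k1" (the pictures are not rectified: a ray, as slopes to the right and down, at radius r is drawn at 1 + k1 r^2 times it, then the intrinsics apply), "R" (3x3) and "t" (3): a world point X has camera coordinates R X + t. Camera axes: x right, y down, z forward; pixel columns grow to the right and rows downward; lengths in m; the calibration is good to about 2 mm. A picture is of the moment at which its call begins. There is no depth.
- r.hand_in(): hands the job in, once; it reports no verdict.
Trained networks look in the newest picture that a camera, given by its name, has taken for a name from the list of things; names that differ only in an ending like _2 or _b are one class to them, and where a whole thing is asked for, a point or a joint stands for the part that bears it (a point fixed in the world has none). Each returns a list of dicts, best first, with "score" (0 to 1); they miss things now and then, are a little off and sometimes report something else, mostly with a low value. They report only what shows in the picture. A call takes as long as a camera call. They do not tell look-alikes from the thing itself.
- look_for(query, camera): "xyz" ([x, y, z] in m, in the coordinates of the camera as it stood for that picture, good to about 4 mm: the middle of the surface that is visible of it).
- outline_of(query, camera): "region" (384x512 bool, what is visible of it).
The state is a dict: "clock": time; "joints": joint angles; "qvel": joint speeds; "tau": joint torques, N m; "tcp_pos": TCP position; "orientation": TCP orientation; "contact_force": force on the tool from outside, world axes, zero at the start; "moment": the same for the moment, N m; "grip_width": finger opening in m.
Only numpy, scipy, OpenCV 4.12 (cv2) and the standard library are available. Lean on these libraries where they do the work, as an engineer would, in place of code of your own. Each camera call takes 0.05 s, during which the arm holds its last target. There are 200 camera calls.

## Task

We are ordering a new nut for the cot mobile's clamp, so check its wooden screw: take the larger of the two gauge leaves from the stand and seat its teeth from above in the thread between bracket and knob, until it sits fully down and flat along the screw. Keep it pressed there lightly for a second (2 to 5 N, never above 10 N), without shoving the clamp about. Then put the leaf back in the slot it came from, let go, and leave the other things where they are.

Things in the scene. Friction and masses are not known exactly. Their poses are not given: they have to be found in the camera images.
- leaf_mid (a point): centre of the larger grey plastic gauge leaf (to be used; 30 g), upright in the stand, teeth down. x along its teeth, y through its thickness, z up. Finger tab 32 mm long (x), 9 mm thick, from 4 mm below to 28 mm above this point; below it the blade, 44 mm long, 4 mm thick. The same either way round.
- leaf_foot (a point): middle of the larger leaf's row of tooth ends, 28 mm below its centre, same axes. 5 teeth at x = -16, -8, 0, 8, 16 mm (8 mm pitch), each 4 mm long, 2.8 mm wide, flat-ended. On the thread's root this point is 10.5 mm above the screw's axis; standing on the crests it is 3.4 mm higher.
- small_leaf_mid (a point): centre of the smaller gauge leaf (leave alone): tab 18 mm long, 9 mm thick, blade 30 mm long, fine teeth; 56 mm high in all. In the other slot, parallel, 50 mm from the larger leaf.
- stand: oak stand fixed to the table, 90 x 110 x 28 mm (x, y, z); origin at the centre of its underside. Two slots along its x, centred at y = -25 and +25 mm, 47 mm long, 6.4 mm wide with bevelled lips, floor 10 mm above the table. Which leaf is in which slot varies. A leaf stands on the slot floor, perhaps leaning a little.
- thread_mid (a point): on the axis of the clamp's beech screw, half-way along its bare thread, 23 mm above the table; x along the screw to the knob, z up. Round thread from x = -43 to +43 mm: 8 mm pitch, 27.8 mm outer, 21 mm root diameter, rounded ridges 4.4 mm wide. Where the ridges lie along x depends on how far the screw is turned, which is not given. The screw is stiff and does not turn by itself.
- clamp: the cot mobile's clamp, 1.2 kg, loose, lying on its side: painted C-bracket 44 mm high. Same axes as the thread's point, which lies 23 mm above this origin. Boss x = -69 to -43, y = -26 to 20 mm, with an arm to the spine at y = 71 to 112 mm (with a tube), x = -155 to -5 mm; fixed jaw x = -155 to -128 mm. Knob 43 mm diameter, x = 47 to 77 mm.
- bottle: bystander: stainless steel pump bottle, 68 mm diameter, 170 mm high, spout 50 mm out; origin at the centre of its underside
- bowl: bystander: white ceramic bowl, 110 mm diameter, 45 mm high; origin at the centre of its underside
- teether: bystander: orange teething ring, 68 mm across, 18 mm high; origin at the centre of its underside
- comb: bystander: black plastic hair comb, 130 x 32 x 5 mm, lying flat; origin at its middle, on the table
Things that resemble listed ones, but are neither listed nor needed, are in the scene too. Of the things shaped like the stand, the wooden one is meant.

How it is judged:
By the outcome, as a careful person would: the job done as asked, in the order asked, and still so for the second after the job is handed in, with the robot touching nothing.
It also fails if it takes over 67 s, if anything falls off the work surface, if the arm or the gripper's body presses on something with over 40 N, if the wrist force passes 120 N, or if a joint passes its speed limit or range.

## Working session

There is one attempt and no reset: what is moved stays moved. The work goes in short steps, Python scripts to look and compute and a tool call to move; the robot and the scene stay as the last step left them, time stands still between calls to the robot, and variables do not carry over. Pictures are saved under pics/ and viewed, about 8 in all and at most 12, crops included, and the job is handed in when it is done.

Besides the shell and the picture viewer there is one more tool, called after "Call:" in YAML: its name, and indented under it one key for each argument. carry_out: Moves the arm, as the interface text tells. Shift numbers are shares of 0.5 m and turn numbers shares of 1.5 rad, none past 1 either way. Its arguments: {"type":"object","properties":{"offset":{"type":"array","items":{"type":"array","items":{"type":"number","minimum":-1,"maximum":1}}},"turn":{"type":"array","items":{"type":"array","items":{"type":"number","minimum":-1,"maximum":1}}},"hand":{"type":"number"},"force":{"type":"number"}},"required":["offset","turn"]}

```bash
mkdir -p pics; cat > h.py <<'E'
import numpy as np, cv2
from bench import r, imaging, look_for, outline_of
from scipy.spatial.transform import Rotation as Ro
def K(f): return np.array([[f['fx'],0,f['cx']],[0,f['fy'],f['cy']],[0,0,1.]])
def D(f): return np.array([f['k1'],0,0,0.])
def proj(f,X): return cv2.projectPoints(np.atleast_2d(np.array(X,float)),cv2.Rodrigues(np.array(f['R']))[0],np.array(f['t'],float),K(f),D(f))[0][:,0]
def ray(f,uv,z):
    n=cv2.undistortPoints(np.array(uv,float).reshape(-1,1,2),K(f),D(f))[:,0]
    R=np.array(f['R']);c=-R.T@np.array(f['t'])
    d=np.c_[n,np.ones(len(n))]@R
    return c+d*((z-c[2])/d[:,2])[:,None]
def world(f,p): return np.array(f['R']).T@(np.array(p)-np.array(f['t']))
def save(f,name,box=None,s=1):
    im=f['pixels'][:,:,::-1]
    if box: im=im[box[1]:box[3],box[0]:box[2]]
    cv2.imwrite('pics/'+name,cv2.resize(im,None,fx=s,fy=s,interpolation=cv2.INTER_CUBIC))
E
python3 - <<'E'
from h import *
np.set_printoptions(precision=4,suppress=True)
for c in ['top','scene']:
    f=imaging.grab_frame(c); save(f,c+'0.png',None,1.5); print(c,f['fx'],f['k1'],-np.array(f['R']).T@f['t'])
    for q in ['leaf_mid','leaf_foot','small_leaf_mid','stand','thread_mid','clamp','bottle','bowl','teether','comb']:
        print(q,[(np.round(world(f,d['xyz']),3).tolist(),round(d['score'],2)) for d in look_for(q,c)[:3]])
o=r.get_obs();print(o)
E
```

```text
top 395.35543318122996 0.02016560964335626 [0.4407 0.0364 1.0805]
leaf_mid [([0.531, 0.214, 0.065], 0.55)]
leaf_foot []
small_leaf_mid [([0.513, 0.164, 0.065], 0.38)]
stand [([0.338, 0.231, 0.027], 0.76), ([0.52, 0.189, 0.028], 0.55), ([0.528, 0.213, 0.062], 0.38)]
thread_mid [([0.504, -0.131, 0.04], 0.62)]
clamp [([0.503, -0.135, 0.042], 0.71)]
bottle [([0.737, 0.139, 0.124], 0.61)]
bowl [([0.698, -0.338, 0.02], 0.71)]
teether []
comb [([0.383, 0.438, 0.002], 0.79)]
scene 392.7523724503304 -0.03160249976361573 [0.9973 0.4891 0.8774]
leaf_mid [([0.532, 0.215, 0.053], 0.42)]
leaf_foot [([0.534, 0.215, 0.048], 0.53)]
small_leaf_mid []
stand [([0.533, 0.195, 0.032], 0.95), ([0.348, 0.237, 0.031], 0.7)]
thread_mid [([0.515, -0.131, 0.04], 0.89), ([0.359, -0.362, 0.01], 0.22)]
clamp [([0.517, -0.132, 0.039], 0.97)]
bottle [([0.769, 0.161, 0.118], 0.93)]
bowl [([0.682, -0.344, 0.026], 0.93)]
teether []
comb [([0.384, 0.441, 0.008], 0.89), ([0.684, -0.346, 0.029], 0.29)]
{'clock': 1.1, 'joints': array([-1.3551,  0.477 ,  0.0224,  1.5554, -0.0115,  1.1093, -0.0831]), 'qvel': array([-0.0017,  0.0013, -0.0002, -0.001 , -0.    ,  0.001 ,  0.0002]), 'tau': array([  0.0005, -59.6328,   1.6066, -28.1543,   0.0124,   0.0017,
         0.    ]), 'tcp_pos': array([0.2148, 0.64  , 0.2453]), 'orientation': array([-0.5065, -3.1005, -0.0001]), 'contact_force': array([-0.1409, -0.4292,  0.7952]), 'moment': array([-0.0255,  0.0196,  0.061 ]), 'grip_width': 0.08530612960098434}
```

View images.

View pics/top0.png

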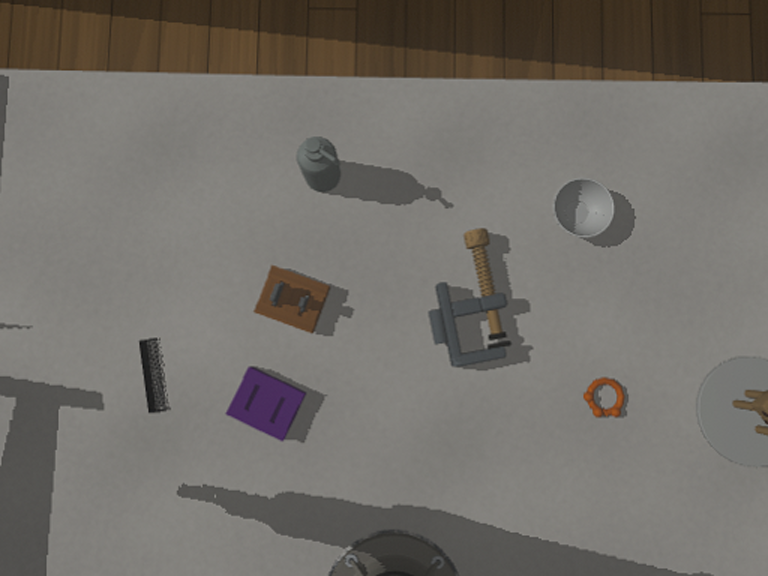

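View pics/scene0.png

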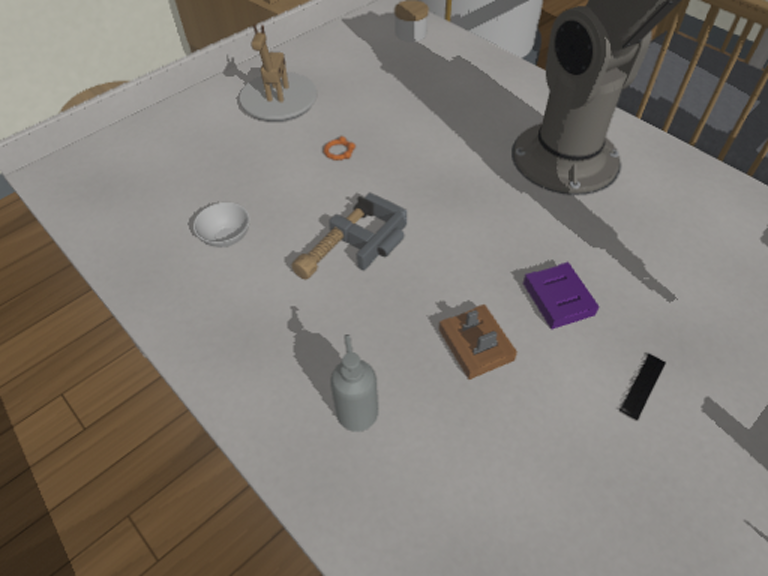

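```bash
cat > fit.py <<'E'
from h import *
from scipy.optimize import minimize
np.set_printoptions(precision=4,suppress=True)
F={c:imaging.grab_frame(c) for c in ['top','scene']}
import pickle; pickle.dump(F,open('F0.pkl','wb'))
tiles=[]
for c,f in F.items():
    for X in [(0.525,0.19,0.03),(0.56,-0.12,0.03)]:
        u,v=proj(f,[X])[0].astype(int); im=f['pixels'][v-32:v+32,u-36:u+36,::-1]
        tiles.append(cv2.resize(im,None,fx=5,fy=5,interpolation=cv2.INTER_CUBIC))
cv2.imwrite('pics/crops.png',np.vstack([np.hstack(tiles[:2]),np.hstack(tiles[2:])]))
box=lambda a,b:np.array([[x,y,z] for x in(a[0],b[0]) for y in(a[1],b[1]) for z in(a[2],b[2])])
def place(P,p,z0=0): 
    c,s=np.cos(p[2]),np.sin(p[2]); return np.c_[P[:,0]*c-P[:,1]*s+p[0],P[:,0]*s+P[:,1]*c+p[1],P[:,2]+z0]
def render(f,parts,p,S=8):
    m=np.zeros((384,512),np.uint8)
    big=np.zeros((384*4,512*4),np.uint8)
    for P in parts:
        h=cv2.convexHull(((proj(f,place(P,p))+.5)*4).astype(np.float32)); cv2.fillConvexPoly(big,np.round(h*16).astype(int),255,shift=4)
    return cv2.resize(big,(512,384),interpolation=cv2.INTER_AREA)/255.
def fit(parts,M,p0):
    cost=lambda p,cs:sum(np.abs(render(F[c],parts,p)-M[c]).sum() for c in cs)
    for cs in (['top','scene'],['top'],['scene']):
        best=min((minimize(cost,np.array(p0)+[0,0,d],args=(cs,),method='Nelder-Mead',options=dict(initial_simplex=np.array(p0)+[0,0,d]+np.array([[0,0,0],[.01,0,0],[0,.01,0],[0,0,.08]]))) for d in(-.05,.05)),key=lambda q:q.fun)
        print(cs,best.x,best.fun,[M[c].sum() for c in cs])
if __name__=='__main__':
    M={}
    for c in F:
        d=[o for o in outline_of('stand',c)]
        u,v=proj(F[c],[(0.525,0.19,0.03)])[0].astype(int)
        d=[o for o in d if o['region'][v-10:v+10,u-10:u+10].sum()>150]
        M[c]=max((o['region'] for o in d),key=lambda a:a.sum()).astype(float)
    # leaf masks stick out above the stand: include leaves as neutral by ignoring
    fit([box((-.045,-.055,0),(.045,.055,.028))],M,(0.525,0.19,-0.31))
    for c in F:
        for q in ['leaf_mid','small_leaf_mid']:
            for o in outline_of(q,c)[:2]:
                vv,uu=np.nonzero(o['region']); print(c,q,round(o['score'],2),len(uu),uu.mean(),vv.mean(),ray(F[c],[(uu.mean(),vv.mean())],.05)[0])
E
python3 fit.py
```

```text
['top', 'scene'] [ 0.5214  0.1909 -0.3325] 457.74901960784314 [np.float64(1343.0), np.float64(1356.0)]
['top'] [ 0.5219  0.1921 -0.327 ] 144.23921568627452 [np.float64(1343.0)]
['scene'] [ 0.5203  0.1892 -0.3438] 273.48235294117643 [np.float64(1356.0)]
scene leaf_mid 0.64 149 323.1744966442953 228.0201342281879 [0.5324 0.2148 0.05  ]
scene small_leaf_mid 0.65 101 313.7524752475247 212.56435643564356 [0.5145 0.1676 0.05  ]
scene small_leaf_mid 0.41 107 323.1214953271028 228.22429906542055 [0.5329 0.2151 0.05  ]
```

View pics/crops.png

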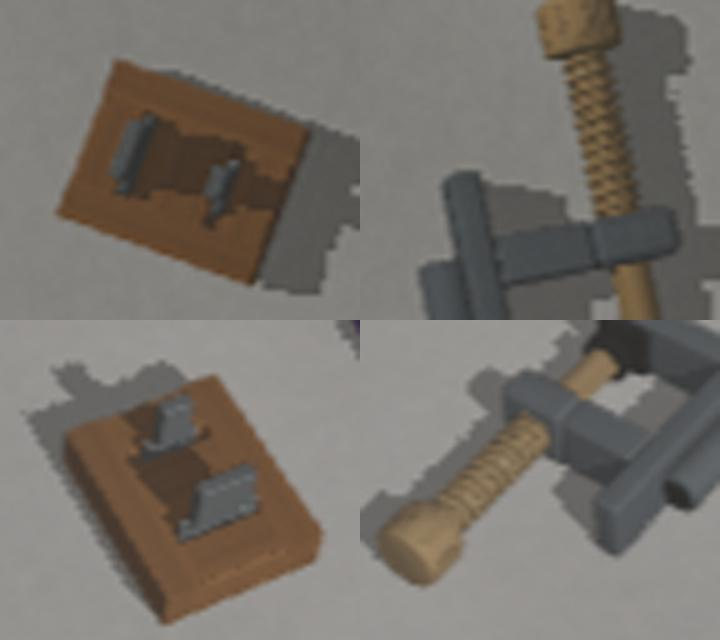

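```bash
cat > fit2.py <<'E'
import fit; from fit import *
def cyl(x0,x1,r,z=.023):
    a=np.linspace(0,2*np.pi,40); return np.vstack([np.c_[np.full(40,x),r*np.cos(a),z+r*np.sin(a)] for x in(x0,x1)])
def comp(c,X,clip=.0):
    f=F[c]; hsv=cv2.cvtColor(f['pixels'],cv2.COLOR_RGB2HSV); m=((hsv[...,1]>70)&(hsv[...,0]<25)).astype(np.uint8)
    n,l,st,_=cv2.connectedComponentsWithStats(m,connectivity=4); u,v=proj(f,[X])[0].astype(int)
    w=l[v-12:v+13,u-12:u+13]; k=np.bincount(w[w>0]).argmax(); print(c,st[k])
    M=(l==k).astype(np.uint8); return M
M={c:cv2.morphologyEx(comp(c,(.56,-.12,.03)),cv2.MORPH_CLOSE,np.ones((3,3))).astype(float) for c in F}
fit.fit([cyl(-.043,.047,.0133),cyl(.047,.077,.0215)],M,(0.56,-0.12,0.18))
S={}
for c in F:
    m=comp(c,(.5214,.1909,.028)); hh=cv2.findContours(m,0,1)[0]; o=np.zeros_like(m); cv2.drawContours(o,hh,-1,1,-1); S[c]=cv2.morphologyEx(o,cv2.MORPH_CLOSE,np.ones((5,5))).astype(float)
fit.fit([box((-.045,-.055,0),(.045,.055,.028))],S,(0.521,0.19,-0.33))
E
python3 fit2.py
```

```text
top [310 153  20  44 430]
scene [195 152  34  34 383]Traceback (most recent call last):
  File "fit2.py", line 10, in <module>
    fit.fit([cyl(-.043,.047,.0133),cyl(.047,.077,.0215)],M,(0.56,-0.12,0.18))
    ^^^^^^^
AttributeError: 'function' object has no attribute 'fit'
```

```bash
sed -i 's/^import fit; //; s/fit\.fit(/fit(/' fit2.py; cat >> fit2.py <<'E'
pickle.dump((M,S),open('MS.pkl','wb'))
E
python3 fit2.py
```

```text
top [310 153  20  44 431]
scene [195 152  34  34 385]
['top', 'scene'] [ 0.5759 -0.1529  0.2172] 194.04313725490195 [np.float64(445.0), np.float64(386.0)]
['top'] [ 0.5772 -0.1514  0.2204] 99.33725490196078 [np.float64(445.0)]
['scene'] [ 0.574  -0.1547  0.1924] 90.36470588235294 [np.float64(386.0)]
top [ 169  177   51   45 1254]
scene [ 293  203   51   50 1242]
['top', 'scene'] [ 0.5209  0.1906 -0.3332] 244.64313725490194 [np.float64(1395.0), np.float64(1417.0)]
['top'] [ 0.522   0.1917 -0.3304] 56.31372549019608 [np.float64(1395.0)]
['scene'] [ 0.5193  0.1898 -0.3281] 169.16470588235293 [np.float64(1417.0)]
```

```bash
cat > ov.py <<'E'
from fit2 import *
p=np.array([0.5759,-0.1529,0.205])
parts=[cyl(-.043,.047,.0139),cyl(.047,.077,.0215),box((-.069,-.026,0.001),(-.043,.020,.044)),box((-.155,.071,0.001),(-.005,.112,.044)),box((-.155,-.026,.001),(-.128,.112,.044))]
tiles=[]
for c,f in F.items():
    u,v=proj(f,[(.53,-.12,.02)])[0].astype(int); s=10
    im=f['pixels'][v-40:v+40,u-30:u+30,::-1] if c=='top' else f['pixels'][v-40:v+40,u-40:u+40,::-1]
    im=cv2.resize(im,None,fx=7,fy=7,interpolation=cv2.INTER_CUBIC); o=np.array([u-(30 if c=='top' else 40),v-40])
    for P in parts:
        h=cv2.convexHull(((proj(f,place(P,p))-o+.5)*7).astype(np.float32)).astype(int); cv2.polylines(im,[h],True,(0,0,255),1)
    tiles.append(im)
im=np.hstack(tiles); cv2.imwrite('pics/ov.png',cv2.resize(im,None,fx=.8,fy=.8,interpolation=cv2.INTER_AREA))
E
python3 ov.py >/dev/null
```

```text
(no output)
```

View pics/ov.png

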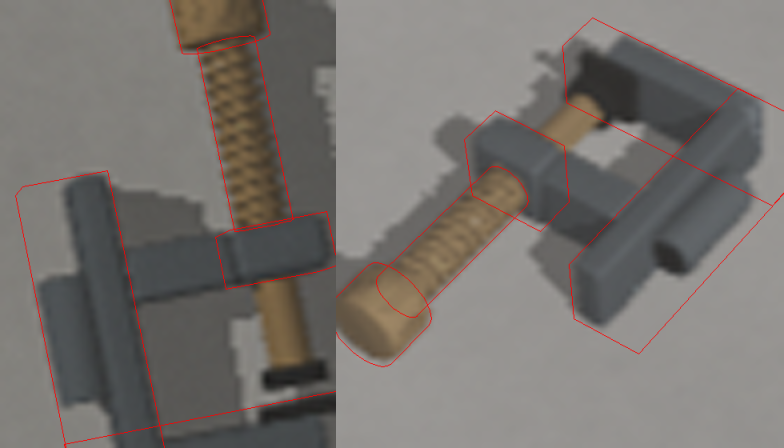

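```bash
cat > go.py <<'E'
# python3 go.py x y z yawdeg : rounded numbers from the commanded pose; saves the new commanded pose
import sys,json,os
from h import *
np.set_printoptions(precision=4,suppress=True)
o=r.get_obs()
if os.path.exists('cmd.json'): c=json.load(open('cmd.json'))
else: c=dict(p=[.2148,.64,.2453],q=Ro.from_rotvec(o['orientation']).as_quat().tolist())
R=Ro.from_quat(c['q']); p=np.array(c['p'])
x,y,z,yaw=map(float,sys.argv[1:5])
a=np.radians(yaw); T=Ro.from_matrix(np.array([[np.cos(a),np.sin(a),0],[np.sin(a),-np.cos(a),0],[0,0,-1.]]))
d=np.round(R.inv().apply(np.array([x,y,z])-p)/.5,4); t=np.round((R.inv()*T).as_rotvec()/1.5,4)
n=max(np.linalg.norm(d)*10,np.linalg.norm(t)*1.5/.1499)
print('offset',d.tolist(),'turn',t.tolist(),'rows>=',round(n,1))
json.dump(dict(p=(p+R.apply(d*.5)).tolist(),q=(R*Ro.from_rotvec(t*1.5)).as_quat().tolist()),open('cmd.json','w'))
E
python3 go.py 0.5296 0.2145 0.15 160.9
```

```text
offset [-0.8677, -0.6064, 0.1906] turn [0.0, 0.0, 0.0063] rows>= 10.8
```

Call:
carry_out:
  offset:
    - [-0.8677, -0.6064, 0.1906]
    - [-0.8677, -0.6064, 0.1906]
    - [-0.8677, -0.6064, 0.1906]
    - [-0.8677, -0.6064, 0.1906]
    - [-0.8677, -0.6064, 0.1906]
    - [-0.8677, -0.6064, 0.1906]
    - [-0.8677, -0.6064, 0.1906]
    - [-0.8677, -0.6064, 0.1906]
  turn:
    - [0, 0, 0.0063]
    - [0, 0, 0.0063]
    - [0, 0, 0.0063]
    - [0, 0, 0.0063]
    - [0, 0, 0.0063]
    - [0, 0, 0.0063]
    - [0, 0, 0.0063]
    - [0, 0, 0.0063]
  hand: 0.65
  force: 30

```text
clock: 2.6
tcp_pos: [0.45, 0.3219, 0.1745]
orientation: [0.521, 3.098, 0.001]
contact_force: [0.5, -0.2, 0.2]
grip_width: 0.0301
```

```bash
sed -i "s/if os.path.exists('cmd.json'):/if len(sys.argv)>5: c=dict(p=o['tcp_pos'].tolist(),q=Ro.from_rotvec(o['orientation']).as_quat().tolist())\nelif os.path.exists('cmd.json'):/; s/^o=r.get_obs()/o=r.get_obs(); print('now',o['tcp_pos'],o['orientation'])/" go.py; python3 go.py 0.5296 0.2145 0.12 160.9 m
```

```text
now [0.45   0.3219 0.1745] [0.5207 3.0976 0.0012]
offset [-0.2207, -0.151, 0.1089] turn [0.0005, 0.0002, 0.0002] rows>= 2.9
```

Call:
carry_out:
  offset:
    - [-0.2207, -0.151, 0.1089]
    - [-0.2207, -0.151, 0.1089]
    - [-0.2207, -0.151, 0.1089]
    - [-0.2207, -0.151, 0.1089]
    - [-0.2207, -0.151, 0.1089]
    - [-0.2207, -0.151, 0.1089]
  turn:
    - [0.0005, 0.0002, 0.0002]
    - [0.0005, 0.0002, 0.0002]
    - [0.0005, 0.0002, 0.0002]
    - [0.0005, 0.0002, 0.0002]
    - [0.0005, 0.0002, 0.0002]
    - [0.0005, 0.0002, 0.0002]

```text
clock: 3.2
tcp_pos: [0.5282, 0.2174, 0.1203]
orientation: [-0.519, -3.098, -0.001]
contact_force: [-0.4, 0.1, -0.3]
grip_width: 0.0302
```

```bash
cat > look.py <<'E'
# python3 look.py name x y z  : crops of both cameras around a world point
import sys; from h import *
X=list(map(float,sys.argv[2:5])); t=[]
for c in ['top','scene']:
    f=imaging.grab_frame(c); u,v=proj(f,[X])[0].astype(int); t.append(cv2.resize(f['pixels'][v-32:v+32,u-32:u+32,::-1],(400,400),interpolation=cv2.INTER_CUBIC))
cv2.imwrite('pics/'+sys.argv[1],np.hstack(t))
E
python3 look.py a.png .53 .2145 .06; python3 -c "
from h import *
o=r.get_obs();print(o['tcp_pos'],o['orientation'],o['contact_force'])"
```

```text
[0.52797776 0.21790511 0.1204643 ] [-5.17370557e-01 -3.09850922e+00 -8.83702352e-04] [-0.73713945 -0.28588924 -0.28042583]
```

View pics/a.png

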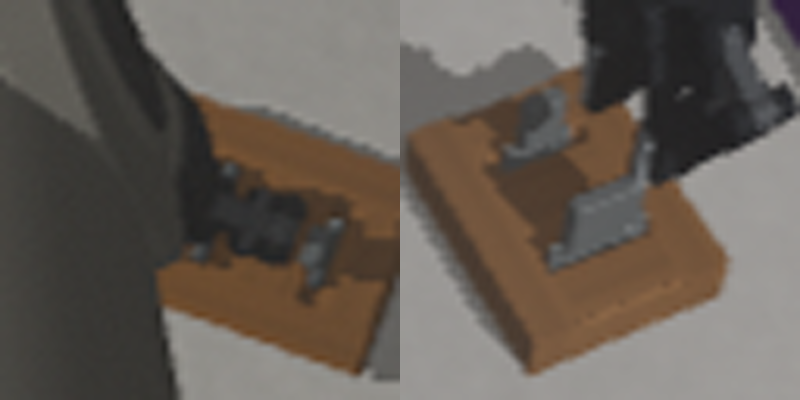

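```bash
python3 - <<'E'
import json
from h import *
o=r.get_obs();print(o['tcp_pos'],o['clock'])
c=json.load(open('cmd.json'));c['p']=[.5265,.2188,.1205];json.dump(c,open('cmd.json','w'))
E
python3 go.py 0.5296 0.2145 0.075 160.9
```

```text
[0.52797776 0.21790511 0.1204643 ] 3.3
now [0.528  0.2179 0.1205] [-0.5174 -3.0985 -0.0009]
offset [-0.0087, -0.0061, 0.091] turn [0.0, 0.0, -0.0] rows>= 0.9
```

Call:
carry_out:
  offset:
    - [-0.0087, -0.0061, 0.045]
    - [-0.0087, -0.0061, 0.091]
    - [-0.0087, -0.0061, 0.091]
    - [-0.0087, -0.0061, 0.091]
    - [-0.0087, -0.0061, 0.091]
    - [-0.0087, -0.0061, 0.091]
  turn:
    - [0, 0, 0]
    - [0, 0, 0]
    - [0, 0, 0]
    - [0, 0, 0]
    - [0, 0, 0]
    - [0, 0, 0]

```text
clock: 3.9
tcp_pos: [0.5322, 0.2124, 0.0757]
orientation: [0.521, 3.097, 0.001]
contact_force: [-0.0, -0.2, -0.3]
grip_width: 0.0297
```

```bash
python3 look.py b.png .53 .2145 .05; python3 -c "
from h import *
o=r.get_obs();print(o['tcp_pos'],o['orientation'],o['contact_force'])"
```

```text
[0.53202436 0.21205937 0.07535177] [5.21143262e-01 3.09733851e+00 4.48939825e-04] [ 0.25971255  0.39977159 -0.22147032]
```

View pics/b.png

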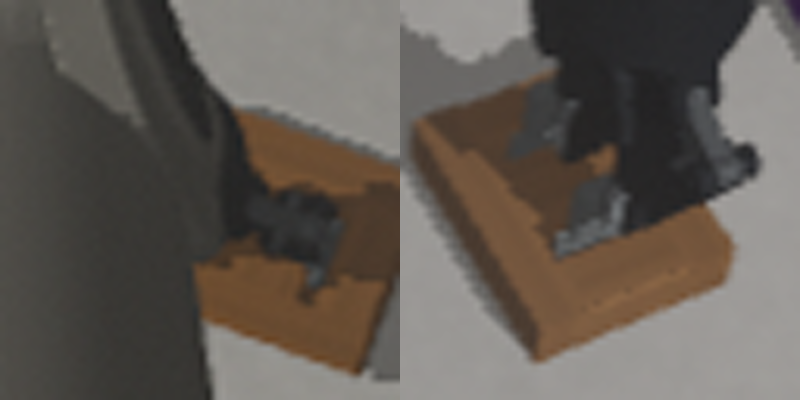

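```bash
python3 -c "
from h import *
for i in range(8):
    imaging.grab_frame('top'); o=r.get_obs();print(o['clock'],o['tcp_pos'].round(4),o['orientation'].round(4),o['contact_force'].round(2),o['qvel'].round(3))"
```

```text
4.05 [0.5319 0.212  0.0752] [5.2130e-01 3.0975e+00 1.0000e-04] [-0.66  0.4   0.34] [ 0.002  0.005 -0.002  0.002 -0.001 -0.001  0.001]
4.1 [0.5318 0.2119 0.075 ] [ 5.2140e-01  3.0978e+00 -2.0000e-04] [-0.07 -0.13 -0.45] [ 0.002  0.003 -0.001  0.002 -0.    -0.001  0.001]
4.15 [0.5317 0.2118 0.0748] [ 5.216e-01  3.098e+00 -4.000e-04] [0.66 0.33 0.2 ] [ 0.001  0.003 -0.001  0.003 -0.001 -0.001 -0.001]
4.2 [0.5317 0.2117 0.0747] [-5.2160e-01 -3.0978e+00  7.0000e-04] [0.12 0.15 0.06] [ 0.002  0.002 -0.001  0.002  0.    -0.    -0.   ]
4.25 [0.5316 0.2117 0.0746] [-5.2150e-01 -3.0977e+00  9.0000e-04] [ 0.4  -0.61 -0.4 ] [ 0.002 -0.    -0.    -0.     0.001  0.001 -0.   ]
4.3 [0.5316 0.2117 0.0745] [-5.2150e-01 -3.0976e+00  9.0000e-04] [-0.35 -0.39 -1.09] [ 0.001  0.001  0.001 -0.002  0.002 -0.001 -0.   ]
4.35 [0.5316 0.2117 0.0745] [-5.2160e-01 -3.0976e+00  1.0000e-03] [-1.14  0.13  0.28] [ 0.     0.002  0.    -0.001  0.001  0.001  0.001]
4.4 [0.5316 0.2117 0.0745] [-5.2150e-01 -3.0975e+00  1.1000e-03] [-0.15  0.64  0.77] [ 0.     0.002  0.002 -0.001 -0.002  0.002 -0.   ]
```

```bash
python3 go.py 0.5307 0.2142 0.051 160.9 m
```

```text
now [0.5316 0.2117 0.0745] [-0.5215 -3.0975  0.0011]
offset [0.0033, 0.0042, 0.0469] turn [-0.0005, -0.0002, -0.0002] rows>= 0.5
```

Call:
carry_out:
  offset:
    - [0.0033, 0.0042, 0.02]
    - [0.0033, 0.0042, 0.0469]
    - [0.0033, 0.0042, 0.0469]
    - [0.0033, 0.0042, 0.0469]
    - [0.0033, 0.0042, 0.0469]
    - [0.0033, 0.0042, 0.0469]
    - [0.0033, 0.0042, 0.0469]
    - [0.0033, 0.0042, 0.0469]
  turn:
    - [0, 0, 0]
    - [0, 0, 0]
    - [0, 0, 0]
    - [0, 0, 0]
    - [0, 0, 0]
    - [0, 0, 0]
    - [0, 0, 0]
    - [0, 0, 0]

```text
clock: 5.2
tcp_pos: [0.5309, 0.2143, 0.0513]
orientation: [-0.522, -3.098, 0.001]
contact_force: [-0.2, 0.5, -0.3]
grip_width: 0.0299
```

Call:
carry_out:
  offset:
    - [0, 0, 0]
    - [0, 0, 0]
    - [0, 0, 0]
    - [0, 0, 0]
    - [0, 0, 0]
    - [0, 0, 0]
    - [0, 0, 0]
    - [0, 0, 0]
  turn:
    - [0, 0, 0]
    - [0, 0, 0]
    - [0, 0, 0]
    - [0, 0, 0]
    - [0, 0, 0]
    - [0, 0, 0]
    - [0, 0, 0]
    - [0, 0, 0]
  hand: 1
  force: 30

```text
clock: 6.0
tcp_pos: [0.5308, 0.2142, 0.0511]
orientation: [-0.522, -3.098, 0.001]
contact_force: [-0.3, 0.4, 3.0]
grip_width: 0.0085
```

```bash
cat > st.py <<'E'
from h import *
np.set_printoptions(precision=4,suppress=True)
W=[];T=[]
for i in range(6):
    imaging.grab_frame('top'); o=r.get_obs(); W.append(o['contact_force']); T.append(o['moment'])
y=Ro.from_rotvec(o['orientation']).as_matrix()
print(o['clock'],'p',o['tcp_pos'],'yaw',np.degrees(np.arctan2(y[1,0],y[0,0])),'tilt',y[2,:2],'F',np.mean(W,0).round(2),'M',np.mean(T,0).round(3),'w',o['grip_width'].round(4))
E
python3 st.py
```

```text
Traceback (most recent call last):
  File "st.py", line 7, in <module>
    print(o['clock'],'p',o['tcp_pos'],'yaw',np.degrees(np.arctan2(y[1,0],y[0,0])),'tilt',y[2,:2],'F',np.mean(W,0).round(2),'M',np.mean(T,0).round(3),'w',o['grip_width'].round(4))
                                                                                                                                                         ^^^^^^^^^^^^^^^^^^^^^
AttributeError: 'float' object has no attribute 'round'
```

```bash
sed -i "s/o\['grip_width'\].round(4)/round(o['grip_width'],4)/" st.py; python3 st.py; python3 go.py 0.5308 0.2142 0.135 160.9 m
```

```text
6.6 p [0.5308 0.2143 0.0511] yaw 160.89101374371342 tilt [ 0.0002 -0.0006] F [-0.43 -0.33  4.29] M [-0.061  0.143 -0.025] w 0.0087
now [0.5308 0.2143 0.0511] [-0.5214 -3.0977  0.0009]
offset [-0.0001, -0.0002, -0.1678] turn [-0.0004, -0.0001, -0.0001] rows>= 1.7
```

Call:
carry_out:
  offset:
    - [0, 0, -0.02]
    - [0, 0, -0.05]
    - [0, 0, -0.1]
    - [0, 0, -0.1678]
    - [0, 0, -0.1678]
    - [0, 0, -0.1678]
  turn:
    - [0, 0, 0]
    - [0, 0, 0]
    - [0, 0, 0]
    - [0, 0, 0]
    - [0, 0, 0]
    - [0, 0, 0]

```text
clock: 7.2
tcp_pos: [0.5314, 0.2146, 0.1366]
orientation: [0.521, 3.096, 0.002]
contact_force: [-0.2, 0.4, 0.8]
grip_width: 0.0085
```

```bash
python3 st.py; python3 go.py 0.5759 -0.1529 0.135 192 m; python3 - <<'E'
# refine screw pose with boss as occluder, arm absent
from h import *
E
cat > fit3.py <<'E'
from fit2 import *
import pickle
F0=pickle.load(open('F0.pkl','rb')); F.update(F0)
M,S=pickle.load(open('MS.pkl','rb'))
def rend(f,p):
    a=render(f,[cyl(-.043,.047,.0133),cyl(.047,.077,.0215)],p); b=render(f,[box((-.069,-.026,.001),(-.043,.020,.044))],p); return a*(1-b)
for cs in (['top','scene'],['top'],['scene']):
    cost=lambda p:sum(np.abs(rend(F[c],p)-M[c]).sum() for c in cs)
    for d in(-.04,.03):
        p0=np.array([.576,-.153,.21+d]); b=minimize(cost,p0,method='Nelder-Mead',options=dict(initial_simplex=p0+np.array([[0,0,0],[.008,0,0],[0,.008,0],[0,0,.06]]))); print(cs,b.x,b.fun)
E
python3 fit3.py | tail -6
```

```text
7.5 p [0.5302 0.214  0.1341] yaw 160.88899846038973 tilt [ 0.0014 -0.002 ] F [-0.21 -0.09 -0.56] M [-0.013  0.01  -0.022] w 0.0082
now [0.5302 0.214  0.1341] [-0.5212 -3.0963  0.0027]
offset [-0.3266, -0.6635, -0.001] turn [-0.001, -0.0013, -0.362] rows>= 7.4
['top', 'scene'] [ 0.5744 -0.1528  0.2079] 226.94228373702418
['top', 'scene'] [ 0.5744 -0.1524  0.2016] 226.20324490580546
['top'] [ 0.5757 -0.1512  0.196 ] 92.83158785082661
['top'] [ 0.5758 -0.1516  0.2135] 92.63132641291813
['scene'] [ 0.5706 -0.1558  0.2229] 106.25490196078431
['scene'] [ 0.57   -0.1564  0.2227] 102.79677047289505
```

```bash
python3 go.py 0.575 -0.1525 0.125 191.9 m
```

```text
now [0.5304 0.2141 0.1343] [-0.5214 -3.0966  0.0023]
offset [-0.3243, -0.6635, 0.0193] turn [-0.0009, -0.001, -0.3609] rows>= 7.4
```

Call:
carry_out:
  offset:
    - [-0.0324, -0.0663, 0.0]
    - [-0.3243, -0.6635, 0.0193]
    - [-0.3243, -0.6635, 0.0193]
    - [-0.3243, -0.6635, 0.0193]
    - [-0.3243, -0.6635, 0.0193]
    - [-0.3243, -0.6635, 0.0193]
    - [-0.3243, -0.6635, 0.0193]
    - [-0.3243, -0.6635, 0.0193]
  turn:
    - [-0.0009, -0.001, -0.09]
    - [-0.0009, -0.001, -0.18]
    - [-0.0009, -0.001, -0.27]
    - [-0.0009, -0.001, -0.3609]
    - [-0.0009, -0.001, -0.3609]
    - [-0.0009, -0.001, -0.3609]
    - [-0.0009, -0.001, -0.3609]
    - [-0.0009, -0.001, -0.3609]

```text
clock: 8.4
tcp_pos: [0.5748, -0.1572, 0.1252]
orientation: [-0.319, 3.125, -0.002]
contact_force: [0.9, 0.6, 0.1]
grip_width: 0.0086
```

Call:
carry_out:
  offset:
    - [0, 0, 0]
    - [0, 0, 0]
    - [0, 0, 0]
    - [0, 0, 0]
  turn:
    - [0, 0, 0]
    - [0, 0, 0]
    - [0, 0, 0]
    - [0, 0, 0]

```text
clock: 8.8
tcp_pos: [0.5754, -0.1504, 0.1253]
orientation: [-0.33, 3.123, 0.002]
contact_force: [-0.0, 0.6, 0.4]
grip_width: 0.0086
```

```bash
python3 st.py;  python3 look.py c.png .575 -.1525 .05;python3 go.py 0.575 -0.1525 0.09 191.9 m
```

```text
9.1 p [ 0.5754 -0.1518  0.1255] yaw -168.05109563656126 tilt [-0.0012  0.0005] F [ 0.03 -0.16  0.29] M [-0.013  0.001  0.018] w 0.0085
now [ 0.5754 -0.1521  0.1255] [-0.326   3.1235  0.0008]
offset [0.0009, -0.0006, 0.071] turn [0.0003, 0.0008, 0.0002] rows>= 0.7
```

View pics/c.png

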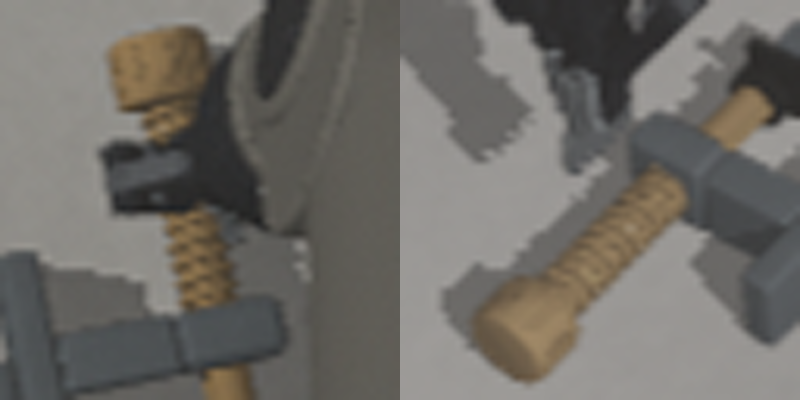

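```bash
python3 go.py 0.575 -0.1525 0.086 191.9 m
```

```text
now [ 0.5754 -0.1521  0.1255] [-0.326   3.1235  0.0008]
offset [0.0009, -0.0006, 0.079] turn [0.0003, 0.0008, 0.0002] rows>= 0.8
```

Call:
carry_out:
  offset:
    - [0.0009, -0.0006, 0.03]
    - [0.0009, -0.0006, 0.06]
    - [0.0009, -0.0006, 0.079]
    - [0.0009, -0.0006, 0.079]
    - [0.0009, -0.0006, 0.079]
    - [0.0009, -0.0006, 0.079]
    - [0.0009, -0.0006, 0.079]
    - [0.0009, -0.0006, 0.079]
  turn:
    - [0.0003, 0.0008, 0.0002]
    - [0.0003, 0.0008, 0.0002]
    - [0.0003, 0.0008, 0.0002]
    - [0.0003, 0.0008, 0.0002]
    - [0.0003, 0.0008, 0.0002]
    - [0.0003, 0.0008, 0.0002]
    - [0.0003, 0.0008, 0.0002]
    - [0.0003, 0.0008, 0.0002]

```text
clock: 10.0
tcp_pos: [0.5753, -0.1527, 0.0864]
orientation: [-0.325, 3.124, -0.0]
contact_force: [0.5, 0.1, -0.4]
grip_width: 0.0083
```

```bash
python3 st.py; cat > ov2.py <<'E'
import sys; from fit2 import *
f=F['scene']; o=r.get_obs(); tp=o['tcp_pos']; R=Ro.from_rotvec(o['orientation']).as_matrix(); yaw=np.arctan2(R[1,0],R[0,0])+np.pi
print(tp,yaw)
s=9; u,v=proj(f,[(.575,-.1525,.04)])[0].astype(int); im=cv2.resize(f['pixels'][v-32:v+32,u-32:u+32,::-1],None,fx=s,fy=s,interpolation=cv2.INTER_CUBIC); og=np.array([u-32,v-32])
def dr(P,p,z0,col):
    h=cv2.convexHull(((proj(f,place(P,p,z0))-og+.5)*s).astype(np.float32)).astype(int); cv2.polylines(im,[h],True,col,1)
L=(tp[0],tp[1],yaw); z=tp[2]-.0411
dr(box((-.022,-.002,.004),(.022,.002,.024)),L,z,(0,255,0)); dr(box((-.016,-.0045,.024),(.016,.0045,.056)),L,z,(0,255,0)); dr(box((-.0174,-.002,0),(.0174,.002,.004)),L,z,(255,255,0))
p=(.5744,-.1526,.206); dr(cyl(-.043,.043,.0139),p,0,(0,0,255)); dr(cyl(.047,.077,.0215),p,0,(0,0,255))
cv2.imwrite('pics/'+sys.argv[1],im)
E
python3 ov2.py d.png|tail -1
```

```text
10.3 p [ 0.575  -0.1527  0.086 ] yaw -168.11366932097513 tilt [-0.     -0.0001] F [ 0.2   0.12 -0.48] M [ 0.001 -0.005  0.007] w 0.0085
[ 0.575  -0.1527  0.086 ] 0.20747192021197547
```

View pics/d.png

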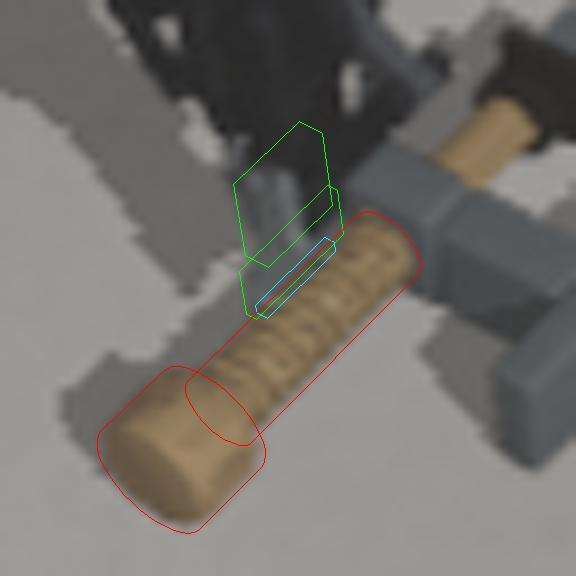

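```bash
cat > m.py <<'E'
from ov2 import *
import pickle
F0=pickle.load(open('F0.pkl','rb')); M0,_=pickle.load(open('MS.pkl','rb'))
ex=np.array([np.cos(.207),np.sin(.207)]);ey=np.array([-ex[1],ex[0]])
def rend(f,p):
    a=render(f,[cyl(-.043,.047,.0133),cyl(.047,.077,.0215)],p); b=render(f,[box((-.069,-.026,.001),(-.043,.020,.044))],p); return a*(1-b)
for c in F0:
  for yw in (.19,.207,.225):
    cost=lambda q:np.abs(rend(F0[c],(*(np.array([.575,-.1525])+q[0]*ex+q[1]*ey),yw))-M0[c]).sum()
    b=min((minimize(cost,[a,l],method='Nelder-Mead',options=dict(initial_simplex=np.array([[a,l],[a+.005,l],[a,l+.005]]))) for a in(-.002,.003) for l in(-.003,.002)),key=lambda b:b.fun); print('screw',c,yw,'axial,lat mm',b.x*1e3,b.fun)
for q in ('leaf_mid','leaf_foot'):
  for o in outline_of(q,'scene')[:2]:
    vv,uu=np.nonzero(o['region']); print(q,o['score'],len(uu),(uu.mean(),vv.mean()),uu.min(),uu.max(),vv.min(),vv.max())
    g=o['region']
print('pred tab,blade,foot',proj(f,place(np.array([[0,0,.04],[0,0,.014],[0,0,0]]),L,z)))
g=f['pixels'][v-22:v+10,u-22:u+10,::-1].astype(float); g=np.clip((g-20)*2.2,0,255).astype(np.uint8)
cv2.imwrite('pics/e.png',cv2.resize(g,None,fx=18,fy=18,interpolation=cv2.INTER_NEAREST)); print('crop org',u-22,v-22)
E
python3 m.py d.png | tail -12
```

```text
screw top 0.207 axial,lat mm [-3.346   0.6383] 440.84289119569394
screw top 0.225 axial,lat mm [-1.0095  1.6042] 440.09790080738173
screw scene 0.19 axial,lat mm [-5.0502 -1.8575] 111.02757400999616
screw scene 0.207 axial,lat mm [-5.5379 -2.06  ] 110.12867358708189
screw scene 0.225 axial,lat mm [-5.5865 -2.8022] 105.8319415609381
leaf_mid 0.38 22 (np.float64(213.36363636363637), np.float64(157.0)) 211 216 155 159
leaf_mid 0.37 74 (np.float64(229.8108108108108), np.float64(99.21621621621621)) 224 235 92 105
leaf_foot 0.53 43 (np.float64(212.3953488372093), np.float64(155.74418604651163)) 210 216 149 160
pred tab,blade,foot [[214.0462 149.166 ]
 [214.984  155.5438]
 [215.4751 158.8814]]
crop org 193 138
```

View pics/e.png

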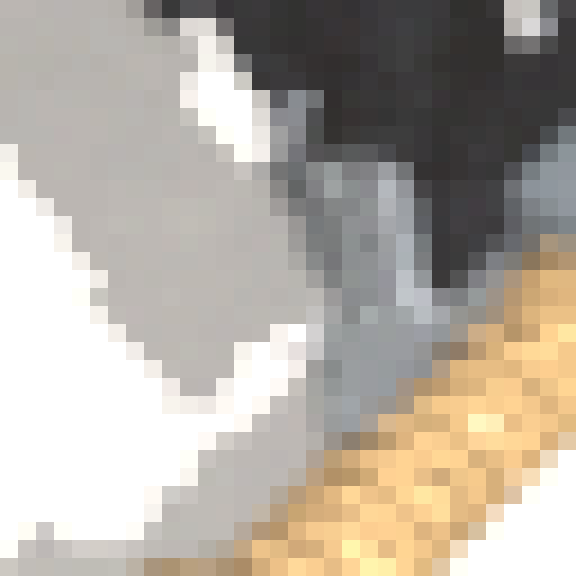

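```bash
python3 go.py 0.5751 -0.1530 0.0790 191.9 m
```

```text
now [ 0.575  -0.1527  0.0859] [ 0.3252 -3.1246  0.    ]
offset [-0.0001, -0.0007, 0.0139] turn [0.0, -0.0, -0.0002] rows>= 0.1
```

Call:
carry_out:
  offset:
    - [0, -0.0007, 0.004]
    - [0, -0.0007, 0.008]
    - [0, -0.0007, 0.012]
    - [0, -0.0007, 0.0139]
    - [0, -0.0007, 0.0139]
    - [0, -0.0007, 0.0139]
    - [0, -0.0007, 0.0139]
    - [0, -0.0007, 0.0139]
  turn:
    - [0, 0, 0]
    - [0, 0, 0]
    - [0, 0, 0]
    - [0, 0, 0]
    - [0, 0, 0]
    - [0, 0, 0]
    - [0, 0, 0]
    - [0, 0, 0]

```text
clock: 11.4
tcp_pos: [0.5752, -0.153, 0.0791]
orientation: [-0.325, 3.125, -0.0]
contact_force: [-1.3, 0.2, -0.1]
grip_width: 0.0089
```

```bash
python3 st.py
```

```text
11.7 p [ 0.5751 -0.153   0.079 ] yaw -168.11334918650414 tilt [ 0.0001 -0.    ] F [-0.04 -0.28 -0.01] M [-0.002 -0.016  0.003] w 0.0086
```

Call:
carry_out:
  offset:
    - [0, 0, 0.0005]
    - [0, 0, 0.001]
    - [0, 0, 0.0015]
    - [0, 0, 0.002]
    - [0, 0, 0.002]
    - [0, 0, 0.002]
    - [0, 0, 0.002]
    - [0, 0, 0.002]
  turn:
    - [0, 0, 0]
    - [0, 0, 0]
    - [0, 0, 0]
    - [0, 0, 0]
    - [0, 0, 0]
    - [0, 0, 0]
    - [0, 0, 0]
    - [0, 0, 0]

```text
clock: 12.5
tcp_pos: [0.5751, -0.153, 0.078]
orientation: [0.325, -3.125, 0.0]
contact_force: [-0.3, -0.3, -0.1]
grip_width: 0.0082
```

```bash
python3 st.py
```

```text
12.8 p [ 0.5751 -0.153   0.078 ] yaw -168.10889712415855 tilt [ 0.     -0.0001] F [ 0.09  0.04 -0.07] M [-0.018 -0.007  0.012] w 0.0084
```

Call:
carry_out:
  offset:
    - [0, 0, 0.0005]
    - [0, 0, 0.001]
    - [0, 0, 0.001]
    - [0, 0, 0.001]
    - [0, 0, 0.001]
  turn:
    - [0, 0, 0]
    - [0, 0, 0]
    - [0, 0, 0]
    - [0, 0, 0]
    - [0, 0, 0]

```text
clock: 13.3
tcp_pos: [0.5751, -0.153, 0.0775]
orientation: [0.325, -3.125, 0.0]
contact_force: [0.3, -0.1, -0.4]
grip_width: 0.0087
```

```bash
python3 st.py
```

```text
13.6 p [ 0.5751 -0.153   0.0775] yaw -168.1105418136085 tilt [ 0. -0.] F [ 0.17 -0.13 -0.11] M [-0.015  0.005  0.008] w 0.0082
```

Call:
carry_out:
  offset:
    - [0, 0, 0.0005]
    - [0, 0, 0.001]
    - [0, 0, 0.001]
    - [0, 0, 0.001]
    - [0, 0, 0.001]
  turn:
    - [0, 0, 0]
    - [0, 0, 0]
    - [0, 0, 0]
    - [0, 0, 0]
    - [0, 0, 0]

```text
clock: 14.1
tcp_pos: [0.5751, -0.153, 0.077]
orientation: [0.325, -3.125, 0.0]
contact_force: [0.2, 0.6, 0.1]
grip_width: 0.0086
```

```bash
python3 st.py
```

```text
14.4 p [ 0.5751 -0.153   0.077 ] yaw -168.1086173122063 tilt [ 0.0001 -0.    ] F [ 0.31 -0.03  0.1 ] M [ 0.018 -0.018  0.016] w 0.0086
```

Call:
carry_out:
  offset:
    - [0, 0, 0.0005]
    - [0, 0, 0.001]
    - [0, 0, 0.001]
    - [0, 0, 0.001]
    - [0, 0, 0.001]
  turn:
    - [0, 0, 0]
    - [0, 0, 0]
    - [0, 0, 0]
    - [0, 0, 0]
    - [0, 0, 0]

```text
clock: 14.9
tcp_pos: [0.5753, -0.153, 0.0766]
orientation: [-0.325, 3.124, -0.0]
contact_force: [0.6, -0.1, 0.4]
grip_width: 0.0085
```

```bash
python3 st.py
```

```text
15.2 p [ 0.5752 -0.153   0.0766] yaw -168.1140505980455 tilt [-0.0002 -0.0001] F [0.53 0.31 0.25] M [ 0.054 -0.201  0.009] w 0.0083
```

Call:
carry_out:
  offset:
    - [0, 0, 0.0005]
    - [0, 0, 0.001]
    - [0, 0, 0.001]
    - [0, 0, 0.001]
    - [0, 0, 0.001]
  turn:
    - [0, 0, 0]
    - [0, 0, 0]
    - [0, 0, 0]
    - [0, 0, 0]
    - [0, 0, 0]

```text
clock: 15.7
tcp_pos: [0.5753, -0.153, 0.0761]
orientation: [-0.325, 3.124, -0.0]
contact_force: [1.7, 0.4, 1.1]
grip_width: 0.008
```

```bash
python3 st.py
```

```text
16.0 p [ 0.5753 -0.153   0.0761] yaw -168.10734170853772 tilt [-0.0004 -0.0002] F [2.24 0.5  1.46] M [ 0.077 -0.507 -0.003] w 0.0085
```

Call:
carry_out:
  offset:
    - [-0.0005, 0, 0]
    - [-0.001, 0, 0]
    - [-0.0014, 0, 0]
    - [-0.0014, 0, 0]
    - [-0.0014, 0, 0]
    - [-0.0014, 0, 0]
  turn:
    - [0, 0, 0]
    - [0, 0, 0]
    - [0, 0, 0]
    - [0, 0, 0]
    - [0, 0, 0]
    - [0, 0, 0]

```text
clock: 16.6
tcp_pos: [0.5756, -0.1529, 0.0759]
orientation: [0.325, -3.124, 0.0]
contact_force: [0.9, 0.4, 1.3]
grip_width: 0.0086
```

```bash
python3 st.py
```

```text
16.9 p [ 0.5756 -0.1529  0.0759] yaw -168.1146355511197 tilt [0.0004 0.0001] F [ 1.04 -0.11  0.66] M [ 0.027 -0.294  0.017] w 0.0088
```

Call:
carry_out:
  offset:
    - [0, 0, 0.0005]
    - [0, 0, 0.001]
    - [0, 0, 0.001]
    - [0, 0, 0.001]
    - [0, 0, 0.001]
  turn:
    - [0, 0, 0]
    - [0, 0, 0]
    - [0, 0, 0]
    - [0, 0, 0]
    - [0, 0, 0]

```text
clock: 17.4
tcp_pos: [0.5756, -0.1528, 0.0754]
orientation: [0.325, -3.124, -0.0]
contact_force: [0.5, 0.0, -0.2]
grip_width: 0.0085
```

```bash
python3 st.py
```

```text
17.7 p [ 0.5757 -0.1528  0.0755] yaw -168.11272730246384 tilt [0.0002 0.0001] F [ 0.53  0.5  -0.35] M [ 0.077 -0.208 -0.001] w 0.0085
```

Call:
carry_out:
  offset:
    - [-0.0004, 0, 0.0005]
    - [-0.0004, 0, 0.001]
    - [-0.0004, 0, 0.001]
    - [-0.0004, 0, 0.001]
    - [-0.0004, 0, 0.001]
  turn:
    - [0, 0, 0]
    - [0, 0, 0]
    - [0, 0, 0]
    - [0, 0, 0]
    - [0, 0, 0]

```text
clock: 18.2
tcp_pos: [0.5758, -0.1529, 0.0749]
orientation: [0.325, -3.124, 0.0]
contact_force: [-0.1, -0.8, -0.1]
grip_width: 0.0085
```

```bash
python3 st.py
```

```text
18.5 p [ 0.5758 -0.1528  0.0749] yaw -168.1133198424462 tilt [0.0003 0.    ] F [-0.1  -0.08 -0.41] M [-0.006 -0.01   0.004] w 0.0085
```

Call:
carry_out:
  offset:
    - [0, 0, 0.0005]
    - [0, 0, 0.0008]
    - [0, 0, 0.0008]
    - [0, 0, 0.0008]
    - [0, 0, 0.0008]
  turn:
    - [0, 0, 0]
    - [0, 0, 0]
    - [0, 0, 0]
    - [0, 0, 0]
    - [0, 0, 0]

```text
clock: 19.0
tcp_pos: [0.5759, -0.1528, 0.0746]
orientation: [0.325, -3.125, 0.0]
contact_force: [-1.0, 0.9, 0.3]
grip_width: 0.0087
```

```bash
python3 st.py
```

```text
19.3 p [ 0.5759 -0.1528  0.0746] yaw -168.10845665548575 tilt [0.0002 0.    ] F [-0.69 -0.31  0.99] M [-0.001  0.13   0.004] w 0.0088
```

Call:
carry_out:
  offset:
    - [0.0002, 0, 0.0002]
    - [0.0002, 0, 0.0003]
    - [0.0002, 0, 0.0003]
    - [0.0002, 0, 0.0003]
    - [0.0002, 0, 0.0003]
  turn:
    - [0, 0, 0]
    - [0, 0, 0]
    - [0, 0, 0]
    - [0, 0, 0]
    - [0, 0, 0]

```text
clock: 19.8
tcp_pos: [0.5759, -0.1528, 0.0746]
orientation: [-0.325, 3.125, -0.0]
contact_force: [-0.6, 0.9, 2.6]
grip_width: 0.0086
```

```bash
python3 st.py
```

```text
20.1 p [ 0.5759 -0.1528  0.0745] yaw -168.11149552306497 tilt [-0.0001 -0.0001] F [-0.95  0.35  3.13] M [ 0.043  0.196 -0.001] w 0.0083
```

Call:
carry_out:
  offset:
    - [0.0002, 0, 0.0001]
    - [0.0002, 0, 0.0001]
    - [0.0002, 0, 0.0001]
    - [0.0002, 0, 0.0001]
    - [0.0002, 0, 0.0001]
    - [0.0002, 0, 0.0001]
    - [0.0002, 0, 0.0001]
    - [0.0002, 0, 0.0001]
  turn:
    - [0, 0, 0]
    - [0, 0, 0]
    - [0, 0, 0]
    - [0, 0, 0]
    - [0, 0, 0]
    - [0, 0, 0]
    - [0, 0, 0]
    - [0, 0, 0]

```text
clock: 20.9
tcp_pos: [0.5759, -0.1529, 0.0745]
orientation: [-0.325, 3.124, -0.0]
contact_force: [-0.9, -0.1, 4.8]
grip_width: 0.0085
```

```bash
python3 st.py
```

```text
21.2 p [ 0.5759 -0.1528  0.0745] yaw -168.10964919056633 tilt [-0.0003 -0.0001] F [-0.22  0.29  4.76] M [ 0.112  0.156 -0.006] w 0.0086
```

Call:
carry_out:
  offset:
    - [0, 0, 0]
    - [0, 0, 0]
    - [0, 0, 0]
    - [0, 0, 0]
    - [0, 0, 0]
    - [0, 0, 0]
    - [0, 0, 0]
    - [0, 0, 0]
  turn:
    - [0, 0, 0]
    - [0, 0, 0]
    - [0, 0, 0]
    - [0, 0, 0]
    - [0, 0, 0]
    - [0, 0, 0]
    - [0, 0, 0]
    - [0, 0, 0]

```text
clock: 22.0
tcp_pos: [0.5759, -0.1529, 0.0745]
orientation: [-0.325, 3.124, -0.0]
contact_force: [-1.3, 0.6, 5.5]
grip_width: 0.0084
```

```bash
python3 st.py; python3 ov2.py f.png | tail -1
```

```text
22.3 p [ 0.5759 -0.1529  0.0745] yaw -168.11124393499412 tilt [-0.0003 -0.0001] F [-0.48  0.45  4.87] M [ 0.108  0.137 -0.021] w 0.0086
[ 0.5759 -0.1529  0.0745] 0.2074529572597581
```

View pics/f.png

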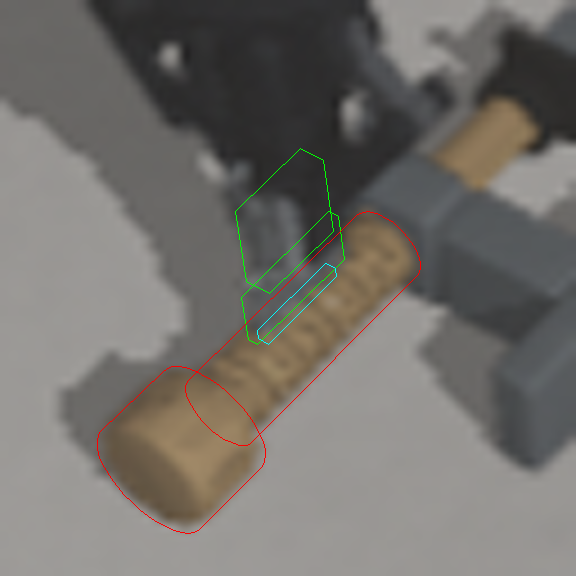

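Call:
carry_out:
  offset:
    - [0, 0, -0.0001]
    - [0, 0, -0.0001]
    - [0, 0, -0.0001]
    - [0, 0, -0.0001]
    - [0, 0, -0.0001]
    - [0, 0, -0.0001]
    - [0, 0, -0.0001]
    - [0, 0, -0.0001]
  turn:
    - [0, 0, 0]
    - [0, 0, 0]
    - [0, 0, 0]
    - [0, 0, 0]
    - [0, 0, 0]
    - [0, 0, 0]
    - [0, 0, 0]
    - [0, 0, 0]

```text
clock: 23.2
tcp_pos: [0.5758, -0.1529, 0.0745]
orientation: [-0.325, 3.125, -0.0]
contact_force: [-0.0, 0.7, 5.3]
grip_width: 0.0086
```

```bash
python3 st.py
```

```text
23.5 p [ 0.5759 -0.1528  0.0745] yaw -168.11259091350195 tilt [-0.0002 -0.0001] F [-0.17  0.3   5.21] M [0.104 0.013 0.034] w 0.0084
```

Call:
carry_out:
  offset:
    - [0, 0, 0]
    - [0, 0, 0]
    - [0, 0, 0]
    - [0, 0, 0]
    - [0, 0, 0]
    - [0, 0, 0]
    - [0, 0, 0]
    - [0, 0, 0]
  turn:
    - [0, 0, 0]
    - [0, 0, 0]
    - [0, 0, 0]
    - [0, 0, 0]
    - [0, 0, 0]
    - [0, 0, 0]
    - [0, 0, 0]
    - [0, 0, 0]

```text
clock: 24.3
tcp_pos: [0.5759, -0.1529, 0.0745]
orientation: [-0.325, 3.125, -0.0]
contact_force: [-0.3, -0.2, 4.6]
grip_width: 0.0083
```

```bash
python3 st.py
```

```text
24.6 p [ 0.5758 -0.1529  0.0745] yaw -168.1098895806294 tilt [-0.0001 -0.0001] F [-0.06  0.53  5.32] M [ 0.086  0.002 -0.001] w 0.0085
```

Call:
carry_out:
  offset:
    - [0, 0, -0.0002]
    - [0, 0, -0.0002]
    - [0, 0, -0.0002]
    - [0, 0, -0.0002]
    - [0, 0, -0.0002]
  turn:
    - [0, 0, 0]
    - [0, 0, 0]
    - [0, 0, 0]
    - [0, 0, 0]
    - [0, 0, 0]

```text
clock: 25.1
tcp_pos: [0.5758, -0.1529, 0.0745]
orientation: [-0.325, 3.125, -0.0]
contact_force: [0.6, -0.4, 3.7]
grip_width: 0.0083
```

```bash
python3 st.py
```

```text
25.4 p [ 0.5758 -0.1529  0.0745] yaw -168.11508947176156 tilt [-0.0001 -0.0001] F [0.86 0.49 3.66] M [ 0.073 -0.2   -0.003] w 0.0084
```

Call:
carry_out:
  offset:
    - [0, 0, 0]
    - [0, 0, 0]
    - [0, 0, 0]
    - [0, 0, 0]
    - [0, 0, 0]
    - [0, 0, 0]
    - [0, 0, 0]
    - [0, 0, 0]
  turn:
    - [0, 0, 0]
    - [0, 0, 0]
    - [0, 0, 0]
    - [0, 0, 0]
    - [0, 0, 0]
    - [0, 0, 0]
    - [0, 0, 0]
    - [0, 0, 0]

```text
clock: 26.2
tcp_pos: [0.5758, -0.1529, 0.0746]
orientation: [-0.325, 3.125, -0.0]
contact_force: [1.2, 1.0, 1.9]
grip_width: 0.0086
```

```bash
python3 st.py
```

```text
26.5 p [ 0.5758 -0.1528  0.0746] yaw -168.11470070517225 tilt [-0. -0.] F [1.25 0.39 3.01] M [ 0.083 -0.334  0.004] w 0.0086
```

Call:
carry_out:
  offset:
    - [0, 0, 0]
    - [0, 0, 0]
    - [0, 0, 0]
    - [0, 0, 0]
    - [0, 0, 0]
    - [0, 0, 0]
  turn:
    - [0, 0, 0]
    - [0, 0, 0]
    - [0, 0, 0]
    - [0, 0, 0]
    - [0, 0, 0]
    - [0, 0, 0]

```text
clock: 27.1
tcp_pos: [0.5758, -0.1529, 0.0746]
orientation: [0.325, -3.125, 0.0]
contact_force: [1.3, 0.2, 2.2]
grip_width: 0.0085
```

```bash
python3 st.py; python3 go.py 0.5758 -0.1529 0.130 191.9 m
```

```text
27.4 p [ 0.5757 -0.1529  0.0745] yaw -168.11305713536993 tilt [ 0.0001 -0.    ] F [1.3  0.29 2.44] M [ 0.061 -0.374 -0.027] w 0.0084
now [ 0.5757 -0.1529  0.0745] [ 0.3253 -3.1246  0.    ]
offset [-0.0001, -0.0001, -0.1109] turn [-0.0, -0.0, -0.0002] rows>= 1.1
```

Call:
carry_out:
  offset:
    - [0, 0, -0.006]
    - [0, 0, -0.015]
    - [0, 0, -0.05]
    - [0, 0, -0.1109]
    - [0, 0, -0.1109]
    - [0, 0, -0.1109]
    - [0, 0, -0.1109]
  turn:
    - [0, 0, 0]
    - [0, 0, 0]
    - [0, 0, 0]
    - [0, 0, 0]
    - [0, 0, 0]
    - [0, 0, 0]
    - [0, 0, 0]

```text
clock: 28.1
tcp_pos: [0.5747, -0.1527, 0.1291]
orientation: [0.325, -3.123, -0.001]
contact_force: [1.0, -0.4, -0.2]
grip_width: 0.0083
```

```bash
python3 st.py; python3 go.py 0.5308 0.2143 0.125 160.9 m
```

```text
28.4 p [ 0.5754 -0.1528  0.1294] yaw -168.112553788005 tilt [0.0011 0.0003] F [ 0.83 -0.02 -0.6 ] M [0.003 0.002 0.001] w 0.0081
now [ 0.5754 -0.1528  0.1294] [ 0.3252 -3.1235 -0.0004]
offset [-0.064, 0.7368, 0.009] turn [0.0, -0.0008, 0.3606] rows>= 7.4
```

Call:
carry_out:
  offset:
    - [-0.006, 0.07, 0.0]
    - [-0.064, 0.7368, 0.009]
    - [-0.064, 0.7368, 0.009]
    - [-0.064, 0.7368, 0.009]
    - [-0.064, 0.7368, 0.009]
    - [-0.064, 0.7368, 0.009]
    - [-0.064, 0.7368, 0.009]
    - [-0.064, 0.7368, 0.009]
  turn:
    - [0, 0, 0.09]
    - [0, 0, 0.18]
    - [0, 0, 0.27]
    - [0, 0, 0.3606]
    - [0, 0, 0.3606]
    - [0, 0, 0.3606]
    - [0, 0, 0.3606]
    - [0, 0, 0.3606]

```text
clock: 29.2
tcp_pos: [0.53, 0.2186, 0.1254]
orientation: [-0.516, -3.098, -0.002]
contact_force: [-0.1, 0.5, -0.1]
grip_width: 0.0086
```

Call:
carry_out:
  offset:
    - [0, 0, 0]
    - [0, 0, 0]
    - [0, 0, 0]
    - [0, 0, 0]
    - [0, 0, 0]
    - [0, 0, 0]
    - [0, 0, 0]
    - [0, 0, 0]
  turn:
    - [0, 0, 0]
    - [0, 0, 0]
    - [0, 0, 0]
    - [0, 0, 0]
    - [0, 0, 0]
    - [0, 0, 0]
    - [0, 0, 0]
    - [0, 0, 0]

```text
clock: 30.0
tcp_pos: [0.5312, 0.2141, 0.1255]
orientation: [-0.522, -3.098, 0.0]
contact_force: [-0.8, -0.4, -0.5]
grip_width: 0.0082
```

```bash
python3 st.py; python3 go.py 0.5308 0.2143 0.075 160.9 m
```

```text
30.3 p [0.5312 0.2143 0.1255] yaw 160.90291462738162 tilt [ 0. -0.] F [-0.11  0.01  0.01] M [-0.019  0.018 -0.006] w 0.0085
now [0.5312 0.2143 0.1255] [-0.5211 -3.098   0.0001]
offset [0.0007, -0.0002, 0.101] turn [-0.0, -0.0, 0.0] rows>= 1.0
```

Call:
carry_out:
  offset:
    - [0.0007, -0.0002, 0.04]
    - [0.0007, -0.0002, 0.08]
    - [0.0007, -0.0002, 0.101]
    - [0.0007, -0.0002, 0.101]
    - [0.0007, -0.0002, 0.101]
    - [0.0007, -0.0002, 0.101]
    - [0.0007, -0.0002, 0.101]
    - [0.0007, -0.0002, 0.101]
  turn:
    - [0, 0, 0]
    - [0, 0, 0]
    - [0, 0, 0]
    - [0, 0, 0]
    - [0, 0, 0]
    - [0, 0, 0]
    - [0, 0, 0]
    - [0, 0, 0]

```text
clock: 31.1
tcp_pos: [0.5312, 0.2144, 0.0756]
orientation: [0.521, 3.097, 0.001]
contact_force: [-0.8, -0.4, -0.6]
grip_width: 0.0083
```

```bash
python3 st.py; python3 go.py 0.5308 0.2143 0.065 160.9 m
```

```text
31.4 p [0.5308 0.2143 0.075 ] yaw 160.89741914572193 tilt [ 0. -0.] F [ 0.16 -0.04 -0.38] M [0.018 0.008 0.001] w 0.0086
now [0.5308 0.2143 0.075 ] [-0.5213 -3.098   0.    ]
offset [0.0, 0.0, 0.0201] turn [-0.0, -0.0, -0.0] rows>= 0.2
```

Call:
carry_out:
  offset:
    - [0, 0, 0.004]
    - [0, 0, 0.008]
    - [0, 0, 0.012]
    - [0, 0, 0.016]
    - [0, 0, 0.02]
    - [0, 0, 0.024]
    - [0, 0, 0.024]
    - [0, 0, 0.024]
  turn:
    - [0, 0, 0]
    - [0, 0, 0]
    - [0, 0, 0]
    - [0, 0, 0]
    - [0, 0, 0]
    - [0, 0, 0]
    - [0, 0, 0]
    - [0, 0, 0]

```text
clock: 32.2
tcp_pos: [0.5308, 0.2142, 0.0629]
orientation: [-0.521, -3.098, 0.0]
contact_force: [0.6, -0.0, -0.9]
grip_width: 0.0081
```

```bash
python3 st.py
```

```text
32.5 p [0.5309 0.2143 0.0631] yaw 160.89612522872818 tilt [-0.0001  0.    ] F [-0.17  0.1  -0.08] M [-0.015 -0.01   0.013] w 0.0082
```

Inside the slot with no resistance; down to about 0.4 mm above the floor.

Call:
carry_out:
  offset:
    - [0, 0, 0.005]
    - [0, 0, 0.01]
    - [0, 0, 0.015]
    - [0, 0, 0.02]
    - [0, 0, 0.0232]
    - [0, 0, 0.0232]
    - [0, 0, 0.0232]
    - [0, 0, 0.0232]
  turn:
    - [0, 0, 0]
    - [0, 0, 0]
    - [0, 0, 0]
    - [0, 0, 0]
    - [0, 0, 0]
    - [0, 0, 0]
    - [0, 0, 0]
    - [0, 0, 0]

```text
clock: 33.3
tcp_pos: [0.5308, 0.2142, 0.0514]
orientation: [0.521, 3.098, -0.0]
contact_force: [0.9, 0.0, -0.2]
grip_width: 0.0086
```

```bash
python3 st.py
```

```text
33.6 p [0.5308 0.2143 0.0514] yaw 160.89824619988968 tilt [ 0. -0.] F [-0.07 -0.27  0.13] M [-0.011 -0.004  0.006] w 0.0085
```

Call:
carry_out:
  offset:
    - [0, 0, 0.0004]
    - [0, 0, 0.0004]
    - [0, 0, 0.0004]
    - [0, 0, 0.0004]
  turn:
    - [0, 0, 0]
    - [0, 0, 0]
    - [0, 0, 0]
    - [0, 0, 0]

```text
clock: 34.0
tcp_pos: [0.5308, 0.2142, 0.0512]
orientation: [-0.521, -3.098, 0.0]
contact_force: [0.6, 0.6, -0.6]
grip_width: 0.0085
```

Call:
carry_out:
  offset:
    - [0, 0, 0]
    - [0, 0, 0]
    - [0, 0, 0]
    - [0, 0, 0]
    - [0, 0, 0]
    - [0, 0, 0]
    - [0, 0, 0]
    - [0, 0, 0]
  turn:
    - [0, 0, 0]
    - [0, 0, 0]
    - [0, 0, 0]
    - [0, 0, 0]
    - [0, 0, 0]
    - [0, 0, 0]
    - [0, 0, 0]
    - [0, 0, 0]
  hand: 0.65

```text
clock: 34.8
tcp_pos: [0.5308, 0.2143, 0.0512]
orientation: [-0.521, -3.098, 0.0]
contact_force: [0.2, -1.1, -1.4]
grip_width: 0.0302
```

Call:
carry_out:
  offset:
    - [0, 0, -0.02]
    - [0, 0, -0.05]
    - [0, 0, -0.1]
    - [0, 0, -0.2]
    - [0, 0, -0.3]
    - [0, 0, -0.3]
    - [0, 0, -0.3]
    - [0, 0, -0.3]
  turn:
    - [0, 0, 0]
    - [0, 0, 0]
    - [0, 0, 0]
    - [0, 0, 0]
    - [0, 0, 0]
    - [0, 0, 0]
    - [0, 0, 0]
    - [0, 0, 0]

```text
clock: 35.6
tcp_pos: [0.5302, 0.214, 0.2011]
orientation: [-0.521, -3.097, 0.001]
contact_force: [0.0, 0.3, -0.1]
grip_width: 0.0302
```

```bash
python3 st.py; python3 go.py 0.45 0.40 0.22 160.9 m; python3 look.py g.png .53 .19 .05
```

```text
now [0.5302 0.214  0.2011] [-0.5211 -3.0973  0.0007]
offset [0.2732, 0.299, -0.0378] turn [-0.0004, -0.0005, -0.0] rows>= 4.1Traceback (most recent call last):
  File "st.py", line 5, in <module>
    imaging.grab_frame('top'); o=r.get_obs(); W.append(o['contact_force']); T.append(o['moment'])
    ~~~~~~~~~~~~~~~~~~^^^^^^^
ValueError: 200 camera calls are used up
Traceback (most recent call last):
  File "look.py", line 5, in <module>
    f=imaging.grab_frame(c); u,v=proj(f,[X])[0].astype(int); t.append(cv2.resize(f['pixels'][v-32:v+32,u-32:u+32,::-1],(400,400),interpolation=cv2.INTER_CUBIC))
ValueError: 200 camera calls are used up
```

```bash
python3 -c "
from h import *
o=r.get_obs();print(o['clock'],o['tcp_pos'],o['contact_force'],o['grip_width']);r.hand_in()"
```

```text
35.6 [0.53015537 0.21400596 0.20109489] [ 0.03323626  0.29047974 -0.08359374] 0.030210694463600436
the job is handed in; nothing more can be done
```

I seated the larger leaf in the screw thread, pressed it there, put it back in its own slot in the oak stand and let go. I handed the job in at 35.6 s. I had no final picture: I used up the 200 camera calls, mostly on averaging force readings. That the leaf stands properly in the slot, and that the small leaf, clamp and other things stayed put, rests on the readings below.

- **Seating:** I found the thread by feel. First contact came partly down a flank, so I shifted about 0.8 mm along the screw. The leaf then stopped firmly with the tool at z = 0.0745 m; the full-depth figure was 0.0746 m. Tilt was about 0.
- **Pressing force:** It first settled a little high, averaging about 4.8 to 5.3 N for about 3.5 s. I backed off and then held 2.4 to 3.7 N for over 2 s. The highest single reading was 5.5 N, well under 10 N. Sideways force stayed within about 2.3 N, and the clamp showed no shift in the picture taken while pressing.
- **Return:** The leaf went into the slot without resistance to the pick-up height, within 0.1 mm. After opening, the fingers stood 30 mm apart. The hand lifted clear with the force reading at about zero.

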